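Find the weak spring clip on the audio bench

ROBOT

A 7-joint arm with a two-finger parallel gripper is mounted at the origin on the work surface. World frame = base frame: x ahead of the robot, y to its left, z up, the work surface at z = 0. Lengths are in m, angles in rad, forces in N, time in s.
With the tool pointing down it reaches from about 0.425 to 0.925 m from the base axis. Payload 6.8 kg.
Tool frame: the origin (TCP) lies on the front face of the gripper's body, between the roots of the fingers; the fingertips stand 73 mm ahead of it and the grasp point (between the pads) lies 54 mm ahead of it (env.nose_length is the distance from the TCP to the fingertips, in m); z points along the fingers, y is the line along which they close (so a half turn about z gives the same grasp; the last joint's range is limited). The gripper opens to 85 mm and grips with 20 to 120 N. Pads are 22 mm wide; open, the fingers measure 114 mm over their backs; the gripper's body (76 mm by 85 mm) begins 54 mm behind the grasp point. The pads swing forward as they close: fully open they stand 13 mm farther back than shut.
Start: joints at [-1.355, 0.477, 0.022, 1.555, -0.011, 1.109, -0.083], TCP at [0.215, 0.64, 0.304] pointing down, gripper open.
Joint ranges: [-2.96, 2.96], [-0.34, 2.1], [-1.41, 1.46], [0.24, 2.44], [-1.37, 4.51], [0.17, 1.92], [-2.96, 2.96]. Speed limits (rad/s): [2.39, 2.39, 3.14, 3.14, 3.14, 3.14, 3.14].

INTERFACE

Orientations are given as a unit quaternion [w, x, y, z].
In Python, from cell import env, kin, camera, calibration, job gives the robot as it stands. The module is installed in compiled form; this text tells all that it offers. Calls block until the motion is done:
- env.reach(position, orientation): joint-space move of the TCP to a pose.
- env.movel(position, velocity=0.15, rot=None, stop_force=None): straight line of the TCP; rot=None keeps the orientation; velocity is the mean speed in m/s. With stop_force (N) it stops when the force on the tool has changed by that much, and returns True; else False.
- env.goto_joints(angles): joint-space move.
- env.grip(opening, f_grip=None): finger opening in m; f_grip is the grip in N (None keeps the last); returns when the fingers have stopped.
- env.dwell(seconds).
- kin.inverse_kinematics(position, orientation): joint angles nearest the present ones, or None.
- env.get_state(): the state.
- camera(name): name is "scene" or "side" or "wrist"; returns (picture, depth): 420x560x3 uint8, blue, green, red; 420x560 float32, m along the optical axis (not along the pixel's ray), 0 where there is no reading.
- calibration(name): a dict with "fx", "fy", "cx", "cy" (pixels), "rvec" (rotation vector, rad) and "tvec" (3), from world to camera coordinates, as OpenCV has them. Camera axes: x right, y down, z forward; pixel columns grow to the right and rows downward; lengths in m; the calibration is good to about 2 mm. A picture is of the moment at which its call begins: read the wrist's pose just before it. calibration takes no time and is no camera call; for the wrist camera it gives the pose at the moment of the call.
A pose or a line that the arm cannot do raises env.PlanningError and nothing moves.
- job.job_done(): hands the job in; it is judged then, once.
The state is a dict: "time": time; "qpos": joint angles; "joint_velocities": joint speeds; "joint_torque": joint torques, N m; "tcp_pos": TCP position; "orientation": TCP orientation; "force": force on the tool from outside, world axes, zero at the start; "torque": the same for the moment, N m; "opening": finger opening in m; "gripper_force": force on a finger pad.
Only numpy, scipy, OpenCV 4.12 (cv2) and the standard library are available. Lean on these libraries where they do the work, as an engineer would, in place of code of your own. Each camera call takes 0.05 s, during which the arm holds its last target. There are 200 camera calls.

TASK

Each steel box holds a spring clip with a green card in its jaws; one clip has gone weak. Find it by hooking a finger behind a card's orange tab, drawing the card well forward (20 mm or more) and letting go: a sound clip pulls hard and draws its card back home, the weak one pulls lightly and its card stays out. Leave the weak clip's card drawn, lift that clip straight up out of its box by its brass post, and set it down gently, upright and flat, in the red tray, without dropping it. Never lift a sound clip from its box, leave the sound clips' cards home, and do not shift or upset the spray can, the plug, the jar or the recorder.

Things in the scene. Friction and masses are not known exactly. Their poses are not given: they have to be found in the camera images.
- box_1: Fixed open-topped galvanised steel box, 111 (x) x 61 (y) x 54 mm high, walls 6 mm; origin at the centre of its underside, z up. Its front faces its own -x. One pocket 99 x 49 mm, floor 22 mm up, 32 mm deep, in which clip unit 1 sits with about 1.5 mm play all round, its top flush with the rim.
- box_2: Fixed open-topped galvanised steel box, 111 (x) x 61 (y) x 54 mm high, walls 6 mm; origin at the centre of its underside, z up. Its front faces its own -x. One pocket 99 x 49 mm, floor 22 mm up, 32 mm deep, in which clip unit 2 sits with about 1.5 mm play all round, its top flush with the rim.
- box_3: Fixed open-topped galvanised steel box, 111 (x) x 61 (y) x 54 mm high, walls 6 mm; origin at the centre of its underside, z up. Its front faces its own -x. One pocket 99 x 49 mm, floor 22 mm up, 32 mm deep, in which clip unit 3 sits with about 1.5 mm play all round, its top flush with the rim.
- clip_1: Loose clip unit 1, 0.5-0.7 kg: alloy block 96 (x) x 46 x 32 mm high, origin under its centre, axes as its box's. On it a black spring clip (x +2 to +40, 40 wide, top at z 52; wire ears at x 34-45 to z 64), a brass post and a card. Units look alike. Two clips are sound, one is weak (see card); any may be the weak one. Balance point near the post.
- post_1 (a point): Centre of clip unit 1's brass lifting post, the only thing to lift the unit by: 14 x 14 mm, 34 mm high, standing on the clip (52 to 86 mm above the block's underside), at x +10 mm, y 0 of the block; this point is 69 mm above the block's underside. Axes as the block's.
- tab_1 (a point): Centre of the upright orange tab at the front of card 1: 8 (x) x 38 (y) x 28 mm high, 36 to 64 mm above the block's underside. Starts at x -44 mm of the block: a 42 mm gap lies between its inner (+x) face and the clip. Under the gap is the green card, 30 mm wide, top 40 mm above the block's underside. Drawing moves it along the unit's -x.
- card_1 (a joint): How far card 1 is drawn from its clip along the unit's -x, m: 0 home, stop at 0.030 (it cannot leave). Sound clip: the jaws resist with 4 N rising to about 11 N at the stop, and draw the card back home within 0.5 s when let go. Weak clip: about 2 N all the way, the card stays where it is left. A hard pull on the stop may tip the unit.
- clip_2: Loose clip unit 2, 0.5-0.7 kg: alloy block 96 (x) x 46 x 32 mm high, origin under its centre, axes as its box's. On it a black spring clip (x +2 to +40, 40 wide, top at z 52; wire ears at x 34-45 to z 64), a brass post and a card. Units look alike. Two clips are sound, one is weak (see card); any may be the weak one. Balance point near the post.
- post_2 (a point): Centre of clip unit 2's brass lifting post, the only thing to lift the unit by: 14 x 14 mm, 34 mm high, standing on the clip (52 to 86 mm above the block's underside), at x +10 mm, y 0 of the block; this point is 69 mm above the block's underside. Axes as the block's.
- tab_2 (a point): Centre of the upright orange tab at the front of card 2: 8 (x) x 38 (y) x 28 mm high, 36 to 64 mm above the block's underside. Starts at x -44 mm of the block: a 42 mm gap lies between its inner (+x) face and the clip. Under the gap is the green card, 30 mm wide, top 40 mm above the block's underside. Drawing moves it along the unit's -x.
- card_2 (a joint): How far card 2 is drawn from its clip along the unit's -x, m: 0 home, stop at 0.030 (it cannot leave). Sound clip: the jaws resist with 4 N rising to about 11 N at the stop, and draw the card back home within 0.5 s when let go. Weak clip: about 2 N all the way, the card stays where it is left. A hard pull on the stop may tip the unit.
- clip_3: Loose clip unit 3, 0.5-0.7 kg: alloy block 96 (x) x 46 x 32 mm high, origin under its centre, axes as its box's. On it a black spring clip (x +2 to +40, 40 wide, top at z 52; wire ears at x 34-45 to z 64), a brass post and a card. Units look alike. Two clips are sound, one is weak (see card); any may be the weak one. Balance point near the post.
- post_3 (a point): Centre of clip unit 3's brass lifting post, the only thing to lift the unit by: 14 x 14 mm, 34 mm high, standing on the clip (52 to 86 mm above the block's underside), at x +10 mm, y 0 of the block; this point is 69 mm above the block's underside. Axes as the block's.
- tab_3 (a point): Centre of the upright orange tab at the front of card 3: 8 (x) x 38 (y) x 28 mm high, 36 to 64 mm above the block's underside. Starts at x -44 mm of the block: a 42 mm gap lies between its inner (+x) face and the clip. Under the gap is the green card, 30 mm wide, top 40 mm above the block's underside. Drawing moves it along the unit's -x.
- card_3 (a joint): How far card 3 is drawn from its clip along the unit's -x, m: 0 home, stop at 0.030 (it cannot leave). Sound clip: the jaws resist with 4 N rising to about 11 N at the stop, and draw the card back home within 0.5 s when let go. Weak clip: about 2 N all the way, the card stays where it is left. A hard pull on the stop may tip the unit.
- tray: Red reject tray, fixed, open-topped, 190 (x) x 120 (y) x 30 mm high, walls 4 mm, floor 4 mm; origin at the centre of its underside. A unit fits flat in it with its x along the tray's x (its drawn card may stick out over the low wall).
- spray_can: Bystander: loose blue spray can with white nozzle, 34 mm across, 120 mm high, standing close to a long side of a box; origin at the centre of its underside.
- plug: Bystander: loose audio plug standing upright, 22 mm across, 70 mm high, close to a long side of a box; origin at the centre of its underside.
- recorder: Bystander: black pocket recorder lying flat, 36 x 85 (y) x 14 mm, on the robot side of the boxes; origin at the centre of its underside.
- jar: Bystander: loose amber glass jar with a steel lid, 32 mm across, 85 mm high, standing close to a long side of a box; origin at the centre of its underside.
Mind the look-alikes: they are no part of the job. What is shaped like the box_3 but blue is not meant.

How it is judged:
On the way, in this order (a step that is already met when the one before it is completed fails the run):
1. a card, let go of, stays drawn at least 12 mm, all units still seated in their boxes (((value of joint card_1 above 0.012 m and contact force between the fingers and clip_1 below 0.05 N) or (value of joint card_2 above 0.012 m and contact force between the fingers and clip_2 below 0.05 N) or (value of joint card_3 above 0.012 m and contact force between the fingers and clip_3 below 0.05 N)) and z of post_1 in the frame of box_1 below 0.096 m and angle between each of post_1, post_2, post_3's own z axis and vertical below 0.06 rad and z of post_2 in the frame of box_2 below 0.096 m and z of post_3 in the frame of box_3 below 0.096 m), for 0.4 s.
2. a unit whose card stayed drawn is lifted clear of its box (((z of post_1 in the frame of box_1 above 0.125 m and value of joint card_1 above 0.01 m) or (z of post_2 in the frame of box_2 above 0.125 m and value of joint card_2 above 0.01 m) or (z of post_3 in the frame of box_3 above 0.125 m and value of joint card_3 above 0.01 m))), for 0.1 s.
At the end, for the whole second after the job is handed in: The weak clip's unit lies at rest in the red tray, its block flat on the floor within 6 mm and tilted under 0.08 rad, its card still drawn more than 10 mm; the other two units are seated in their boxes within 5 mm of height and 0.06 rad, their cards home within 4 mm (((x of post_1 in the frame of tray between -0.06 and 0.06 m and y of post_1 in the frame of tray between -0.045 and 0.045 m and z of post_1 in the frame of tray below 0.079 m and angle between post_1's own z axis and vertical below 0.08 rad and linear speed of clip_1 below 0.02 m/s and value of joint card_1 above 0.01 m and (z of post_2 in the frame of box_2 below 0.096 m and angle between post_2's own z axis and vertical below 0.06 rad) and value of joint each of card_2, card_3 below 0.004 m and (z of post_3 in the frame of box_3 below 0.096 m and angle between post_3's own z axis and vertical below 0.06 rad)) or (x of post_2 in the frame of tray between -0.06 and 0.06 m and y of post_2 in the frame of tray between -0.045 and 0.045 m and z of post_2 in the frame of tray below 0.079 m and angle between post_2's own z axis and vertical below 0.08 rad and linear speed of clip_2 below 0.02 m/s and value of joint card_2 above 0.01 m and (z of post_1 in the frame of box_1 below 0.096 m and angle between post_1's own z axis and vertical below 0.06 rad) and value of joint each of card_1, card_3 below 0.004 m and (z of post_3 in the frame of box_3 below 0.096 m and angle between post_3's own z axis and vertical below 0.06 rad)) or (x of post_3 in the frame of tray between -0.06 and 0.06 m and y of post_3 in the frame of tray between -0.045 and 0.045 m and z of post_3 in the frame of tray below 0.079 m and angle between post_3's own z axis and vertical below 0.08 rad and linear speed of clip_3 below 0.02 m/s and value of joint card_3 above 0.01 m and (z of post_1 in the frame of box_1 below 0.096 m and angle between post_1's own z axis and vertical below 0.06 rad) and value of joint each of card_1, card_2 below 0.004 m and (z of post_2 in the frame of box_2 below 0.096 m and angle between post_2's own z axis and vertical below 0.06 rad)))); the robot touches nothing.
It fails at once if a unit is raised more than 15 mm from its pocket floor with its card not drawn ((z of post_1 in the frame of box_1 above 0.106 m and value of joint card_1 below 0.008 m) or (z of post_2 in the frame of box_2 above 0.106 m and value of joint card_2 below 0.008 m) or (z of post_3 in the frame of box_3 above 0.106 m and value of joint card_3 below 0.008 m)).
It fails at once if a unit is let go more than about 12 mm above its place in the tray, or elsewhere outside its box ((horizontal distance between post_1 and box_1 above 0.07 m and contact force between the fingers and clip_1 below 0.05 N and (z of post_1 in the frame of tray above 0.085 m or not (x of post_1 in the frame of tray between -0.06 and 0.06 m and y of post_1 in the frame of tray between -0.045 and 0.045 m))) or (horizontal distance between post_2 and box_2 above 0.07 m and contact force between the fingers and clip_2 below 0.05 N and (z of post_2 in the frame of tray above 0.085 m or not (x of post_2 in the frame of tray between -0.06 and 0.06 m and y of post_2 in the frame of tray between -0.045 and 0.045 m))) or (horizontal distance between post_3 and box_3 above 0.07 m and contact force between the fingers and clip_3 below 0.05 N and (z of post_3 in the frame of tray above 0.085 m or not (x of post_3 in the frame of tray between -0.06 and 0.06 m and y of post_3 in the frame of tray between -0.045 and 0.045 m)))).
It fails at once if the spray can, plug, jar or recorder is shifted more than 25 mm or tipped (distance of any of spray_can, plug, jar, recorder from where it was at the start of the episode above 0.025 m or angle between any of spray_can, plug, jar, recorder's own z axis and vertical above 0.3 rad).
It also fails if it takes over 72 s, if anything falls off the work surface, if the arm or the gripper's body presses on something with over 40 N, if the wrist force passes 120 N, or if a joint passes its speed limit or range.

## Working session

There is one attempt and no reset: what is moved stays moved. The work goes in short steps, each a Python script; the robot and the scene stay as the last script left them, time stands still between calls to the robot, and variables do not carry over. Pictures are saved under pics/ and viewed, at most 10 in all, crops included, and the job is handed in when it is done.

```bash
mkdir -p pics
cat > h.py <<'E'
import numpy as np, cv2
from cell import env, kin, camera, calibration, job
def shot(n):
    c=calibration(n); p,d=camera(n); return p,d,c
def cloud(d,c):
    R=cv2.Rodrigues(np.array(c["rvec"],float))[0]; t=np.array(c["tvec"],float).ravel()
    v,u=np.mgrid[:d.shape[0],:d.shape[1]]
    P=np.stack([(u-c["cx"])/c["fx"]*d,(v-c["cy"])/c["fy"]*d,d],-1)
    W=(P-t)@R; W[d<=0]=np.nan; return W
def st(): 
    s=env.get_state(); print({k:np.round(s[k],3).tolist() for k in("time","tcp_pos","orientation","force","opening","gripper_force")})
E
python3 - <<'E'
from h import *
for n in("scene","side"):
    p,d,c=shot(n); cv2.imwrite(f"pics/{n}.png",p); np.savez(f"/tmp/{n}.npz",p=p,d=d,W=cloud(d,c)); print(n,{k:np.round(v,3).tolist() for k,v in c.items()})
st()
E
```

```text
scene {'fx': 393.657, 'fy': 393.657, 'cx': 279.471, 'cy': 208.753, 'rvec': [1.202, 2.323, -0.955], 'tvec': [0.246, -0.247, 1.294]}
side {'fx': 488.456, 'fy': 488.456, 'cx': 276.727, 'cy': 204.751, 'rvec': [2.075, -0.825, 0.43], 'tvec': [-0.301, 0.291, 0.808]}
{'time': 0.1, 'tcp_pos': [0.215, 0.64, 0.303], 'orientation': [-0.0, 0.161, 0.987, -0.001], 'force': [-0.25, 0.051, -0.24], 'opening': 0.086, 'gripper_force': 0.0}
```

View pics/scene.png

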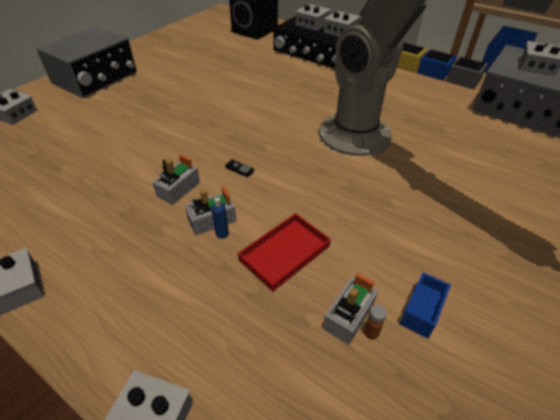

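View pics/side.png

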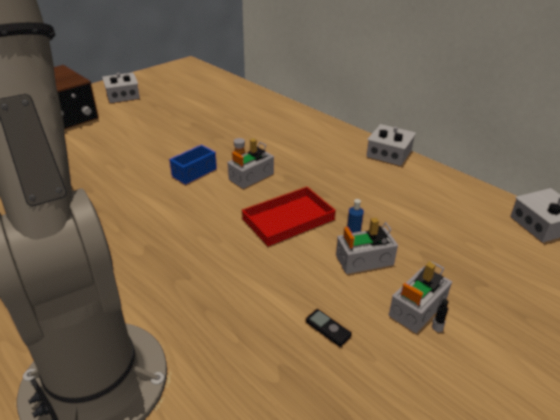

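Scene view: clip boxes at (177,180), (211,212) and (351,308), each with an orange tab, brass post and green card. The tray is at (285,250), the recorder at (239,168), the can at (220,218) and the jar at (376,320). In the side view the plug is at (441,315). Look-alikes: the empty blue box at (426,304), plus the grey knob units at (15,280) and (150,400), which have no tab or post. I choose the three boxes with orange tabs.

```bash
cat >> h.py <<'E'
def masks(p):
    h=cv2.cvtColor(p,cv2.COLOR_BGR2HSV); H,S,V=h[...,0].astype(int),h[...,1],h[...,2]
    return {"orange":(H>=4)&(H<=13)&(S>190)&(V>110),"green":(H>45)&(H<85)&(S>110)&(V>60),
      "red":((H<=3)|(H>=175))&(S>170)&(V>60),"blue":(H>100)&(H<125)&(S>150)&(V>50)}
def comps(m,W,zmin,zmax,amin=15):
    Z=W[...,2]; m=(m&(Z>zmin)&(Z<zmax)).astype(np.uint8)
    n,l,s,c=cv2.connectedComponentsWithStats(m); out=[]
    for i in range(1,n):
        if s[i,4]>=amin:
            P=W[l==i]; out.append((c[i],s[i,4],P))
    return out
E
python3 - <<'E'
from h import *
for n in("scene","side"):
    z=np.load(f"/tmp/{n}.npz"); p,W=z["p"],z["W"]
    for k,m in masks(p).items():
        for c,a,P in comps(m,W,0.0 if k=='red' else .01,.2):
            if np.hypot(*P.mean(0)[:2])>1.1: continue
            (cx,cy),wh,an=cv2.minAreaRect(P[:,:2].astype(np.float32)*1000)
            print(n,k,c.round(),a,"mean",P.mean(0).round(3),"rect",round(cx),round(cy),np.round(wh),round(an),"zmax",P[:,2].max().round(3))
    # things above the surface
    Z=W[...,2]; 
    for c,a,P in comps(np.ones(Z.shape,bool),W,.01,.2,60):
        if .3<np.hypot(*P.mean(0)[:2])<1.1:
            (cx,cy),wh,an=cv2.minAreaRect(P[:,:2].astype(np.float32)*1000)
            print(n,"obj",c.round(),a,round(cx),round(cy),np.round(wh),round(an),P[:,2].max().round(3))
E
```

```text
scene orange [184. 158.] 18 mean [ 0.488 -0.273  0.085] rect 487 -273 [ 4. 31.] 4 zmax 0.087
scene orange [225. 192.] 22 mean [ 0.527 -0.094  0.085] rect 528 -93 [31.  4.] 61 zmax 0.088
scene orange [365. 280.] 46 mean [0.562 0.303 0.085] rect 562 302 [34.  6.] 90 zmax 0.088
scene green [180. 169.] 90 mean [ 0.51  -0.271  0.062] rect 511 -273 [44. 29.] 1 zmax 0.078
scene green [223. 200.] 30 mean [ 0.536 -0.097  0.064] rect 545 -88 [61. 10.] 41 zmax 0.095
scene green [211. 203.] 32 mean [ 0.561 -0.114  0.064] rect 571 -103 [56. 13.] 47 zmax 0.097
scene green [360. 293.] 133 mean [0.581 0.305 0.062] rect 586 300 [27. 44.] 88 zmax 0.082
scene red [283. 251.] 3531 mean [0.544 0.094 0.009] rect 545 97 [121. 190.] 79 zmax 0.033
scene blue [435.  66.] 480 mean [-0.534  0.07   0.044] rect -545 83 [ 75. 131.] 38 zmax 0.073
scene blue [218. 211.] 90 mean [ 0.591 -0.059  0.092] rect 590 -61 [20. 27.] 59 zmax 0.101
scene blue [221. 231.] 26 mean [ 0.594 -0.056  0.025] rect 593 -56 [ 5. 14.] 50 zmax 0.04
scene blue [425. 304.] 1673 mean [0.506 0.422 0.033] rect 505 420 [110.  59.] 3 zmax 0.058
s
[... 1319 characters left out ...]
t 541 93 [124. 191.] 79 zmax 0.032
side blue [193. 163.] 978 mean [0.496 0.41  0.035] rect 500 416 [113.  68.] 5 zmax 0.057
side blue [355. 220.] 215 mean [ 0.571 -0.077  0.079] rect 572 -75 [14. 23.] 37 zmax 0.1
side obj [74. 96.] 1833 444 973 [242. 106.] 67 0.133
side obj [390. 142.] 1304 979 119 [118. 109.] 18 0.075
side obj [249. 161.] 1467 601 316 [115. 105.] 1 0.109
side obj [192. 162.] 1133 502 417 [117.  70.] 5 0.057
side obj [288. 213.] 1380 542 94 [127. 194.] 79 0.032
side obj [539. 212.] 1779 968 -332 [112. 112.] 65 0.075
side obj [364. 241.] 2551 569 -104 [102. 115.] 62 0.121
side obj [422. 297.] 2685 527 -291 [116.  93.] 3 0.11
side obj [328. 326.] 732 361 -192 [37. 85.] 2 0.018
```

```bash
cat >> h.py <<'E'
def quat(yaw): return [0,float(np.cos(yaw/2)),float(np.sin(yaw/2)),0]
def best(pos,yaw):
    q0=np.array(env.get_state()["qpos"]); c=[]
    for y in(yaw,yaw+np.pi):
        j=kin.inverse_kinematics(list(map(float,pos)),quat(y))
        if j is not None: c.append((np.abs(np.array(j)-q0).max(),y))
    return quat(min(c)[1])
E
python3 - <<'E'
from h import *
for i,(x,y,a) in {3:(.606,.30,0.),2:(.566,-.115,-.506),1:(.534,-.275,.05)}.items():
    pos=[x,y,.36]; env.reach(pos,best(pos,a))
    p,d,c=shot("wrist"); np.savez(f"/tmp/w{i}.npz",p=p,d=d,W=cloud(d,c)); cv2.imwrite(f"/tmp/w{i}.png",p); st()
cv2.imwrite("pics/w.png",np.hstack([cv2.resize(cv2.imread(f"/tmp/w{i}.png"),(266,200)) for i in(1,2,3)]))
E
```

```text
{'time': 2.042, 'tcp_pos': [0.605, 0.302, 0.36], 'orientation': [-0.0, -0.001, 1.0, 0.0], 'force': [-0.024, -0.442, -0.217], 'opening': 0.085, 'gripper_force': 0.0}
{'time': 3.633, 'tcp_pos': [0.567, -0.113, 0.36], 'orientation': [-0.0, 0.249, 0.969, 0.0], 'force': [1.115, 0.87, 0.173], 'opening': 0.085, 'gripper_force': 0.0}
{'time': 4.5, 'tcp_pos': [0.535, -0.273, 0.36], 'orientation': [0.0, -0.026, 1.0, 0.001], 'force': [0.896, 0.418, 0.266], 'opening': 0.085, 'gripper_force': 0.0}
```

View pics/w.png

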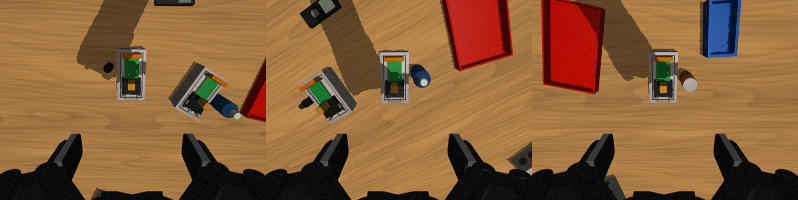

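The three wrist views (266-px tiles) show the expected target in each one: box 1 at (131,74) with the plug at (108,67), box 2 at (395,77) with the can at (420,76), and box 3 at (663,76) with the jar at (688,84). Each has an orange tab facing the robot and a brass post. The blue look-alike at (720,28) is empty.

Run:
```python
from h import *
A={3:(.606,.30,0.),2:(.566,-.115,-.506),1:(.534,-.275,.05)}
for i,(x,y,a) in A.items():
    z=np.load(f"/tmp/w{i}.npz"); p,W=z["p"],z["W"]; Z=W[...,2]
    near=np.hypot(W[...,0]-x,W[...,1]-y)<.075
    u=np.array([np.cos(a),np.sin(a)]); v=np.array([-u[1],u[0]])
    def rep(n,m):
        P=W[m&near]; 
        if len(P)<4: print(i,n,len(P)); return
        r=cv2.minAreaRect((P[:,:2]*1000).astype(np.float32)); print(i,n,len(P),np.median(P,0).round(4),"rect",np.round(r[0],1),np.round(r[1],1),round(r[2],1))
    h=cv2.cvtColor(p,cv2.COLOR_BGR2HSV); S=h[...,1]
    rep("rim",(np.abs(Z-.054)<.004)&(S<60)&(h[...,2]>80)); rep("top54",(np.abs(Z-.054)<.004))
    rep("tab",masks(p)["orange"]&(Z>.07)); rep("post",(Z>.1)&(Z<.116)&(S>60)&(h[...,0]<30)); rep("green",masks(p)["green"])
    t=masks(p)["red"]; P=W[t&(np.abs(Z-.03)<.004)]
    if len(P)>100:
        r=cv2.minAreaRect((P[:,:2]*1000).astype(np.float32)); print(i,"tray",np.round(r[0],1),np.round(r[1],1),round(r[2],1))
```

```text
3 rim 2205 [0.5924 0.3077 0.053 ] rect [601.8 300.5] [ 60.8 110.8] 89.9
3 top54 2855 [0.5944 0.3063 0.053 ] rect [601.8 319.4] [110.5  98.9] 0.1
3 tab 52 [0.5546 0.2968 0.0848] rect [557.3 301. ] [ 6.5 36.5] 0.2
3 post 254 [0.6102 0.301  0.1069] rect [611.2 300.6] [13.9 13.6] 0.1
3 green 939 [0.5856 0.3019 0.0611] rect [585.5 300.7] [41.2 30.8] 0.5
3 tray [541.3  96.4] [120.3 188.5] 78.7
2 rim 2253 [ 0.5498 -0.113   0.053 ] rect [ 561.1 -117.6] [ 60.9 111.4] 61.8
2 top54 2691 [ 0.5524 -0.1156  0.053 ] rect [ 569.1 -102.8] [ 94.7 111.6] 61.7
2 tab 45 [ 0.5229 -0.09    0.085 ] rect [521.5 -96.5] [36.6  7.4] 61.1
2 post 272 [ 0.5685 -0.1216  0.1069] rect [575.4 -97.1] [67.5 16.9] 76.3
2 green 1106 [ 0.5449 -0.1092  0.0611] rect [ 545.9 -110. ] [28.8 39.5] 61.6
2 tray [560.   91.6] [120.3 150.2] 78.6
1 rim 2068 [ 0.5204 -0.2643  0.053 ] rect [ 526.5 -274.4] [111.1  60.9] 2.0
1 top54 2911 [ 0.5143 -0.2791  0.053 ] rect [ 527.2 -289.2] [111.4  90.9] 2.2
1 tab 54 [ 0.481  -0.2735  0.085 ] rect [ 482.4 -275.5] [ 7.3 36.2] 3.0
1 post 253 [ 0.5354 -0.2738  0.1069] rect [ 536.2 -273.8] [14.7 12.7] 2.9
1 green 840 [ 0.5082 -0.2747  0.0611] rect [ 509.5 -274.5] [40.6 29.4] 2.1
1 tray [584.7  32.4] [113.1  47.5] 17.1
```

```bash
cat >> h.py <<'E'
B={1:(.5265,-.2744,np.radians(2.1)),2:(.5611,-.1176,np.radians(-28.3)),3:(.6018,.3005,0.)}
def at(i,x,z,y=0):
    bx,by,a=B[i]; return [bx+x*np.cos(a)-y*np.sin(a),by+x*np.sin(a)+y*np.cos(a),z]
def draw(i):
    bx,by,a=B[i]; u=np.array([np.cos(a),np.sin(a),0])
    env.grip(0.0); P=at(i,-.019,.24); env.reach(P,best(P,a))
    print("down",env.movel(at(i,-.019,.142),.1,stop_force=6)); env.dwell(.2)
    f0=np.array(env.get_state()["force"]); L=[]
    for k in range(10):
        x=-.024-.0032*k
        env.movel(at(i,x,.142),.04); f=-(np.array(env.get_state()["force"])-f0)@u
        L.append((round(x*1000,1),round(-f,1)))
        if abs(f)>13: break
    print(i,L); st()
def release(i):
    env.movel(at(i,-.019,.142),.12); env.dwell(.5); env.movel(at(i,-.019,.24),.15)
    env.dwell(.2); P=at(i,0,.36); env.movel(P,.3)
    p,d,c=shot("wrist"); W=cloud(d,c); bx,by,a=B[i]
    Q=W[masks(p)["orange"]&(W[...,2]>.07)&(np.hypot(W[...,0]-bx,W[...,1]-by)<.11)]
    r=cv2.minAreaRect((Q[:,:2]*1000).astype(np.float32))[0]
    print(i,"tab x", (r[0]-bx*1e3)*np.cos(a)+(r[1]-by*1e3)*np.sin(a)); cv2.imwrite(f"pics/rel{i}.png",p); st()
E
python3 -c "
from h import *
draw(1);release(1)"
```

```text
down False
1 [(-24.0, np.float64(0.4)), (-27.2, np.float64(0.4)), (-30.4, np.float64(2.1)), (-33.6, np.float64(1.9)), (-36.8, np.float64(1.6)), (-40.0, np.float64(1.6)), (-43.2, np.float64(1.2)), (-46.4, np.float64(1.0)), (-49.6, np.float64(1.5)), (-52.8, np.float64(0.1))]
{'time': 9.683, 'tcp_pos': [0.473, -0.276, 0.142], 'orientation': [-0.0, -0.018, 1.0, 0.0], 'force': [-0.312, 0.416, 1.107], 'opening': 0.0, 'gripper_force': 0.319}
1 tab x -69.5417776029509
{'time': 12.225, 'tcp_pos': [0.526, -0.274, 0.359], 'orientation': [-0.001, -0.018, 1.0, 0.0], 'force': [0.253, 0.438, 0.356], 'opening': -0.0, 'gripper_force': 0.0}
```

Unit 1 pulled lightly (under about 2 N), and its card stayed 25.5 mm out, so it is the weak one. Next I lift it.

Run:
```python
from h import *
z=np.zeros(1); p,d,c=shot("wrist"); W=cloud(d,c); h=cv2.cvtColor(p,cv2.COLOR_BGR2HSV); Z=W[...,2]
m=(Z>.1)&(Z<.116)&(h[...,1]>60)&(h[...,0]<30)&(np.hypot(W[...,0]-.5362,W[...,1]+.2738)<.02)
r=cv2.minAreaRect((W[m][:,:2]*1000).astype(np.float32)); print(r)
x,y=np.array(r[0])/1000
if np.hypot(x-.5362,y+.2738)>.004: x,y=.5355,-.2738
env.grip(.04); env.movel([x,y,.2],.25)
print("stop",env.movel([x,y,.151],.08,stop_force=8)); st()
env.grip(0.0,80); st()
env.movel([x,y,.161],.04); env.dwell(.2); st()
env.movel([x,y,.311],.12); env.dwell(.2); st()
p,d,c=shot("side"); cv2.imwrite("pics/lift.png",p[100:400,200:560])
```

```text
((534.4205932617188, -273.8939514160156), (13.621535301208496, 13.655441284179688), 2.006108045578003)
stop False
{'time': 14.292, 'tcp_pos': [0.534, -0.274, 0.151], 'orientation': [-0.0, -0.018, 1.0, -0.0], 'force': [-0.61, 0.228, 0.01], 'opening': 0.04, 'gripper_force': 0.0}
{'time': 14.642, 'tcp_pos': [0.535, -0.274, 0.152], 'orientation': [0.001, -0.018, 1.0, -0.0], 'force': [-0.435, -1.078, 3.011], 'opening': 0.012, 'gripper_force': 78.54}
{'time': 15.242, 'tcp_pos': [0.535, -0.274, 0.161], 'orientation': [0.0, -0.018, 1.0, 0.0], 'force': [2.754, 1.787, -4.544], 'opening': 0.013, 'gripper_force': 78.709}
{'time': 16.842, 'tcp_pos': [0.534, -0.274, 0.31], 'orientation': [-0.001, -0.018, 1.0, 0.0], 'force': [0.52, 0.25, -5.408], 'opening': 0.013, 'gripper_force': 78.526}
```

View pics/lift.png

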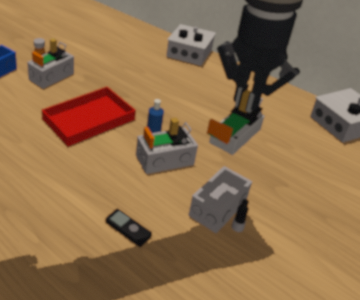

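The clip hangs level from the gripper at crop (238,125) with its card drawn, and box 1 at (222,198) is empty. Now I place it in the tray.

Run:
```python
from h import *
a=np.radians(-11.3); T=np.array([.5413,.0964])+.010*np.array([np.cos(a),np.sin(a)])
P=[*T,.311]; env.movel(P,.15,rot=best(P,a)); env.dwell(.2); st()
env.movel([*T,.15],.12); env.dwell(.2)
print("touch",env.movel([*T,.1315],.02,stop_force=2.5)); st()
p,d,c=shot("side"); cv2.imwrite("pics/place.png",p[130:330,180:480])
```

```text
{'time': 19.7, 'tcp_pos': [0.551, 0.094, 0.311], 'orientation': [0.0, 0.099, 0.995, -0.0], 'force': [0.685, -0.013, -5.617], 'opening': 0.013, 'gripper_force': 78.555}
touch True
{'time': 22.15, 'tcp_pos': [0.551, 0.094, 0.134], 'orientation': [-0.0, 0.098, 0.995, -0.0], 'force': [-0.111, -0.134, 5.162], 'opening': 0.012, 'gripper_force': 79.838}
```

View pics/place.png

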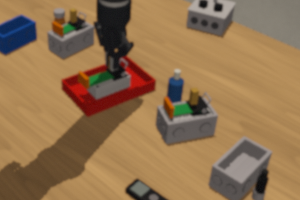

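The block sits on the tray floor at crop (108,85), clear of the walls, and contact came at the expected height. I release it, back away and check.

Run:
```python
from h import *
env.grip(.04); env.dwell(.3); s=env.get_state()["tcp_pos"]
env.movel([s[0],s[1],.36],.12); env.dwell(.3)
p,d,c=shot("wrist"); W=cloud(d,c); cv2.imwrite("pics/end.png",p)
Z=W[...,2]; h=cv2.cvtColor(p,cv2.COLOR_BGR2HSV); n=np.hypot(W[...,0]-s[0],W[...,1]-s[1])
for k,m in {"post":(Z>.08)&(n<.025)&(h[...,0]<30),"tab":masks(p)["orange"]&(Z>.05)&(n<.11)}.items():
    P=W[m]; r=cv2.minAreaRect((P[:,:2]*1000).astype(np.float32)); print(k,r,np.ptp(P[:,2]),np.median(P[:,2]))
st()
```

```text
post ((545.1315307617188, 95.3316879272461), (46.615028381347656, 29.559202194213867), 78.83342742919922) 0.29060523556100354 0.3250166783976811
tab ((474.3506164550781, 109.97090911865234), (36.51384735107422, 7.201362133026123), 78.69722747802734) 0.003795072272265762 0.06681647455220881
{'time': 25.275, 'tcp_pos': [0.549, 0.094, 0.36], 'orientation': [-0.002, 0.098, 0.995, -0.001], 'force': [0.695, -0.182, 0.695], 'opening': 0.04, 'gripper_force': 0.0}
```

View pics/end.png

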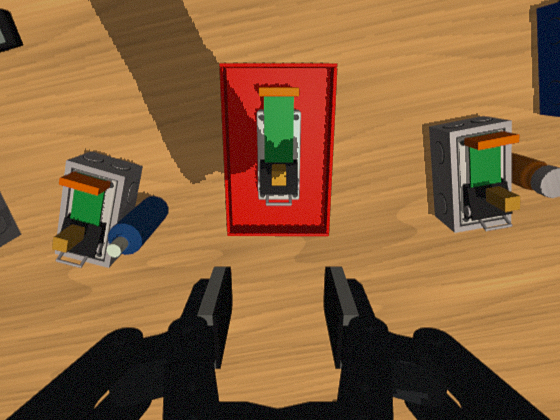

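The clip lies flat in the tray at (278,155): its tab top is at 67 mm where 68 mm is expected. Its card is drawn, with the tab at (278,91). The other two units are seated in their boxes with cards home, and the can at (140,225) and jar at (540,175) are still standing.

```bash
python3 -c "
from h import *
print(job.job_done())"
```

```text
the job is handed in; nothing more can be done
None
```

Clip 1 was the weak one: its card stayed 25.5 mm out after a light pull, so I set it flat in the red tray with the card still drawn and handed the job in at about 25 s of the 72 s; I did not pull-test clips 2 and 3, and the hand-in returned no verdict.

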